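Match and lock the slipped lamp arm of the parts-photo stand

TASK

One of the two lamp arms on the parts-photo stand has slipped down with its clamp lever hanging open. Slide that arm up to the same length mark as the other, locked arm, then hold it there while you push its lever fully closed. Finish still gripping that arm by its collar or tube with the lever shut (do not let go), and leave the locked arm and the parts lying about where they are.

Things in the scene. Friction and masses are not known exactly. Their poses are not given: they have to be found in the camera images.
- stand: white photo board 360 x 440 x 16 mm, origin under its centre, x away from the robot. It carries two identical parallel lamp arms 290 mm apart across y: a bracket, a thin 16 mm steel tube with ring marks every 10 mm, rising 30 deg away from the robot, and a sliding outer tube with collar, lever and lamp. One is locked (lever closed), one slack (lever open) and down; the sides vary
- collar_a (a point): centre of lamp arm a's collar, on the tube's axis: a black cylinder 36 mm long, 30 mm across, free space all round it. x points up along the tube (30 deg above level), y level and square to the tube towards the lever side, z square to both, up. Equal length: each collar has x = 0 in the frame of the other
- collar_b (a point): centre of lamp arm b's collar, on the tube's axis: a black cylinder 36 mm long, 30 mm across, free space all round it. x points up along the tube (30 deg above level), y level and square to the tube towards the lever side, z square to both, up. Equal length: each collar has x = 0 in the frame of the other
- sleeve_a (a joint): length setting of lamp arm a (m), 0 = fully down on its stop, to 0.11, grows as the arm (collar, outer tube 24 mm across and 186 mm long above the collar, lamp panel 75 x 115 x 18 mm at its top) is drawn up. Lever open: its weight (0.3 to 0.55 kg, 2 N along the tube, 1 N friction) runs it back to 0 when let go; lever closed: the cam grips the thin tube (over 25 N)
- sleeve_b (a joint): length setting of lamp arm b (m), 0 = fully down on its stop, to 0.11, grows as the arm (collar, outer tube 24 mm across and 186 mm long above the collar, lamp panel 75 x 115 x 18 mm at its top) is drawn up. Lever open: its weight (0.3 to 0.55 kg, 2 N along the tube, 1 N friction) runs it back to 0 when let go; lever closed: the cam grips the thin tube (over 25 N)
- lever_a (a joint): flip lever of arm a (rad): 0 = closed, flat on the collar's +y side, pointing along the collar's z; positive leans its free end outwards (+y), to 1.7; an open one starts at 0.6 to 0.85. Its pin runs along the tube at y +18, z -13 mm from the collar's centre. It stays where left; 0.22 N m (6 to 10 N at its free end) turns it, up to 0.4 N m over the last 0.2 rad
- lever_b (a joint): flip lever of arm b (rad): 0 = closed, flat on the collar's +y side, pointing along the collar's z; positive leans its free end outwards (+y), to 1.7; an open one starts at 0.6 to 0.85. Its pin runs along the tube at y +18, z -13 mm from the collar's centre. It stays where left; 0.22 N m (6 to 10 N at its free end) turns it, up to 0.4 N m over the last 0.2 rad
- lever_tip_a (a point): outer face of the free end of arm a's lever, 36 mm from the pin: a steel plate 26 mm wide along the tube, 6 mm thick. Collar and lever are 55 to 63 mm across (along y) when open, 36 mm closed. The collar cannot yield sideways: to squeeze the lever shut between two fingers the hand also follows about 13 mm towards -y
- lever_tip_b (a point): outer face of the free end of arm b's lever, 36 mm from the pin: a steel plate 26 mm wide along the tube, 6 mm thick. Collar and lever are 55 to 63 mm across (along y) when open, 36 mm closed. The collar cannot yield sideways: to squeeze the lever shut between two fingers the hand also follows about 13 mm towards -y
- ecu: bystander: finned aluminium control unit 130 x 150 x 33 mm lying on the photo board between the arms; origin under its centre
- relay_1: bystander: black relay, a 28 mm cube with pins up, on the photo board; origin under its centre
- relay_2: bystander: black relay, a 28 mm cube with pins up, on the photo board; origin under its centre
- foglamp: bystander: round fog lamp 92 mm across, 69 mm high, on the table to the right; origin under its centre
- coil: bystander: ignition coil lying, about 165 mm long and 30 mm high, on the table to the left; origin under its middle
- driver: bystander: screwdriver lying on the table to the left; origin under its middle
- jar: bystander: glass jar 64 mm across, 85 mm high, on the table to the right; origin under its centre

How it is judged:
On the way, in this order (a step that is already met when the one before it is completed fails the run):
1. the slack arm is gripped at the locked arm's length (within 5 mm) with its lever still open (x of collar_b in the frame of collar_a between -0.005 and 0.005 m and value of joint lever_b above 0.25 rad and (contact force between the fingers and sleeve_b_c0 above 0.5 N or contact force between the fingers and sleeve_b_c1 above 0.5 N)), for 0.1 s.
2. its lever is closed with the arm still at that length (x of collar_b in the frame of collar_a between -0.005 and 0.005 m and value of joint lever_b below 0.1 rad), for 0.2 s.
At the end, for the whole second after the job is handed in: The slipped arm's collar stands level with the other's along the tubes (within 5 mm), its lever is closed (under 0.1 rad), fingers press on its collar or outer tube with over 2 N; the other arm is still locked and has not moved (5 mm); loose parts within 30 mm of their start (all of step 2 and value of joint lever_a below 0.1 rad and (contact force between the fingers and sleeve_b_c0 above 2 N or contact force between the fingers and sleeve_b_c1 above 2 N) and distance of collar_a from where it was at the start of the episode below 0.005 m); the arm keeps its last pose, push and grip.
It fails at once if the lever is shut while the arm is more than 10 mm off the other arm's length (value of joint lever_b below 0.1 rad and not (x of collar_b in the frame of collar_a between -0.01 and 0.01 m)).
It fails at once if the locked arm's lever is opened or that arm is moved (value of joint lever_a above 0.25 rad or distance of collar_a from where it was at the start of the episode above 0.008 m).
It fails at once if a part lying about is knocked away (30 mm) (distance of any of ecu, relay_1, relay_2, foglamp, coil, driver, jar from where it was at the start of the episode above 0.03 m).
It also fails if it takes over 42 s, if anything falls off the work surface, if the arm or the gripper's body presses on something with over 40 N, if the wrist force passes 120 N, or if a joint passes its speed limit or range.

ROBOT

A 6-joint arm with a two-finger parallel gripper is mounted at the origin on the work surface. World frame = base frame: x ahead of the robot, y to its left, z up, the work surface at z = 0. Lengths are in m, angles in rad, forces in N, time in s.
With the tool pointing down it reaches from about 0.325 to 0.9 m from the base axis. Payload 6.1 kg.
Tool frame: the origin (TCP) lies on the mounting face of the last link; the fingertips stand 182 mm ahead of it and the grasp point (between the pads) lies 164 mm ahead of it (env.tcp_to_tips is the z of the fingertips in the tool frame, in m); z points along the fingers, y is the line along which they close (so a half turn about z gives the same grasp; the last joint's range is limited). The gripper opens to 87 mm and grips with 3 to 60 N. Pads are 19 mm wide; open, the fingers measure 117 mm over their backs; the gripper's body (75 mm by 190 mm) begins 51 mm behind the grasp point.
Start: joints at [-1.374, 0.22, 1.526, -0, 1.395, -0.126], TCP at [0.198, -0.593, 0.405] pointing down, gripper open.
Joint ranges: [-2.98, 2.98], [-0.91, 2.08], [0.09, 2.57], [-1.24, 4.39], [0.2, 2.65], [-2.68, 2.68]. Speed limits (rad/s): [2.57, 2.57, 3.01, 3.14, 3.14, 3.14].

INTERFACE

Orientations are given as a 3x3 rotation matrix whose columns are the frame's x, y, z axes.
In Python, from cell import env gives the robot as it stands. The module is installed in compiled form; this text tells all that it offers.
- The arm moves only by the tool play_rows, never from a script. Its argument "rows" is one flat list of numbers, 7 for each row, row after row: the shift along the tool's x, y, z in units of 40 mm (1.0 is 40 mm), then the turn, a rotation vector about the tool's x, y, z in units of 8 degrees (1.0 is 8 degrees), then the closure, from 0 (fully open) to 1 (shut). In form: [tx, ty, tz, ax, ay, az, fingers, tx, ty, tz, ax, ay, az, fingers, ...]. A call has 1 to 12 rows; each row shifts and turns the commanded pose from where the row before left it, along the tool's axes as they then stand; what a row does not reach is not made up. A row lasts 1/10 s, in which the tool goes at most 50 mm and 8.59 degrees, less where a joint would pass 70% of its speed; a pose out of reach is approached as far as the arm can. A call is refused whole if a number of a shift passes 1 or a number of a turn 1, either way. A call with a gripper value outside its range is refused whole. The fingers move at their own pace and stop on an object; "force" is the grip in N (left out, the last holds). Time passes only in rows, so rows that do not move let the fingers close. It gives the time, the measured TCP pose, the force, the opening and the grip force at its end, in the units of the state.
- env.get_state(): the state, without advancing time (a new reading comes with each control period).
- env.snapshot(name): name is "scene" or "top"; returns a dict with "color" (384x512x3 uint8, red, green, blue), "depth" (384x512 float32, m along the optical axis (not along the pixel's ray), 0 where there is no reading), "intrinsics" (3x3 intrinsics, pixels), "D" ([k1, k2, p1, p2, k3] as OpenCV has them; the pictures are not rectified), "R" (3x3) and "t" (3): a world point X has camera coordinates R X + t. Camera axes: x right, y down, z forward; pixel columns grow to the right and rows downward; lengths in m; the calibration is good to about 2 mm. A picture is of the moment at which its call begins.
- env.sign_off(): hands the job in; it is judged then, once.
The state is a dict: "time": time; "qpos": joint angles; "joint_velocities": joint speeds; "tau": joint torques, N m; "tool_pos": TCP position; "tcp_rot": TCP orientation; "wrist_force": force on the tool from outside, world axes, zero at the start; "wrist_torque": the same for the moment, N m; "gripper_width": opening from 0.0 (shut) to 1.0 (fully open); "grip_force": force on a finger pad.
Only numpy, scipy, OpenCV 4.12 (cv2) and the standard library are available. Lean on these libraries where they do the work, as an engineer would, in place of code of your own. Each camera call takes 0.05 s, during which the arm holds its last target. There are 200 camera calls.

## Working session

There is one attempt and no reset: what is moved stays moved. The work goes in short steps, Python scripts to look and compute and a tool call to move; the robot and the scene stay as the last step left them, time stands still between calls to the robot, and variables do not carry over. Pictures are saved under pics/ and viewed, at most 10 in all, crops included, and the job is handed in when it is done.

Besides the shell and the picture viewer there is one more tool, called after "Emit:" by a JSON object that holds its "name" and its "arguments". play_rows: Moves the arm, as the interface text tells. Its arguments: {"type":"object","properties":{"rows":{"type":"array"},"force":{"type":"number"}},"required":["rows"]}

```bash
mkdir -p pics; cat > h.py <<'E'
import numpy as np, cv2, pickle
from cell import env
def snap(n,name):
    s=env.snapshot(n); pickle.dump(s,open(name+'.pkl','wb'))
    cv2.imwrite('pics/'+name+'.png',cv2.resize(s['color'][:,:,::-1],(800,600),interpolation=cv2.INTER_CUBIC)); return s
def load(name): return pickle.load(open(name+'.pkl','rb'))
def pts(s):
    h,w=s['depth'].shape; v,u=np.mgrid[:h,:w].astype(float)
    n=cv2.undistortPoints(np.stack([u.ravel(),v.ravel()],1)[:,None],s['intrinsics'],np.array(s['D'],float))[:,0]
    d=s['depth'].ravel().astype(float); c=np.c_[n*d[:,None],d]
    return ((c-s['t'])@s['R']).reshape(h,w,3)
E
python3 - <<'E'
from h import *
a=snap('scene','s0');b=snap('top','t0')
for s in(a,b): print(-s['R'].T@s['t'],s['R'][2],(s['depth']>0).mean())
E
```

```text
[0.9907214  0.65058281 0.96580954] [-0.42769204 -0.56040526 -0.70924288] 0.9947713216145834
[0.33453899 0.00501941 1.48430376] [ 0.105772   -0.00154534 -0.99438921] 0.9960378011067709
```

View pics/s0.png

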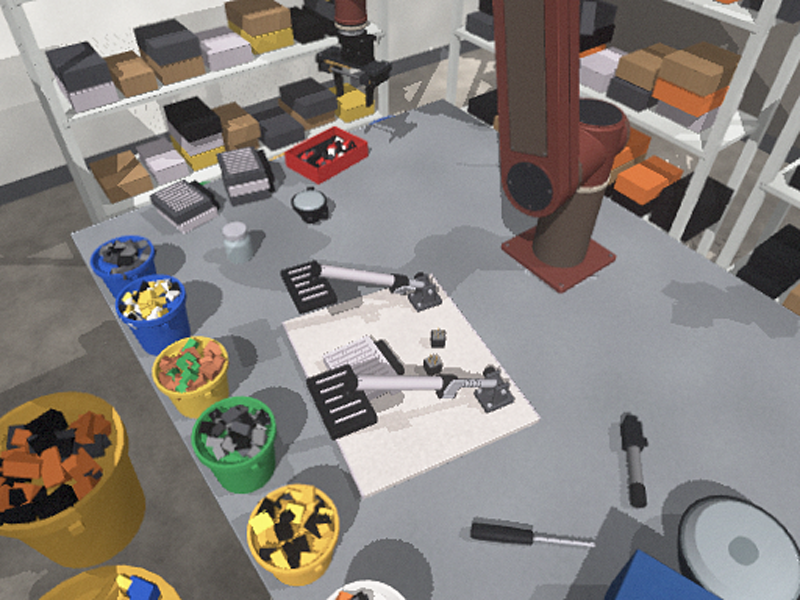

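View pics/t0.png

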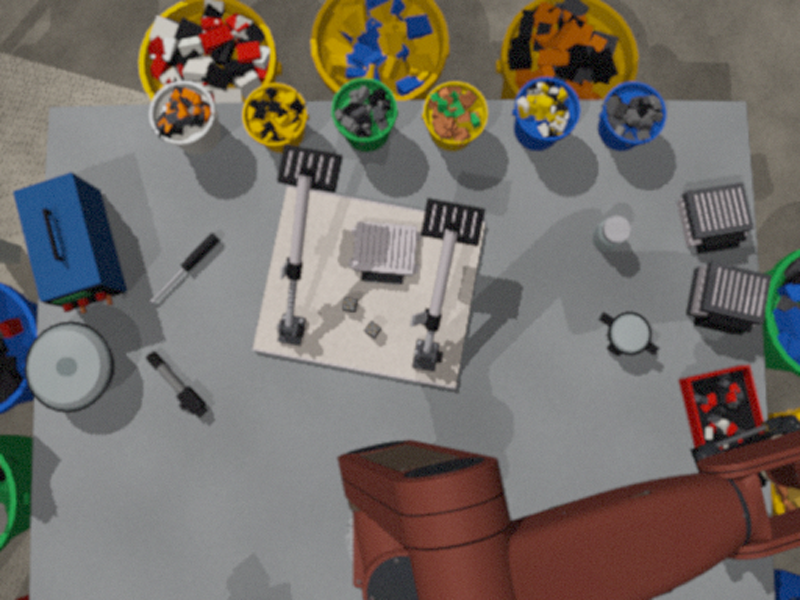

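The top view shows the locked arm on the left (collar at about (293,268)) and the slack arm on the right (collar at about (432,320)). In the scene view the slack collar is at about (402,284). I'll zoom in on both.

```bash
python3 - <<'E'
from h import *
a=load('s0');b=load('t0')
c1=cv2.resize(b['color'][185:245,165:300,::-1],None,fx=5.9,fy=5.0,interpolation=cv2.INTER_CUBIC)
c2=cv2.resize(a['color'][155:275,175:335,::-1],None,fx=2.48,fy=2.48,interpolation=cv2.INTER_CUBIC)
c3=cv2.resize(a['color'][165:205,225:290,::-1],None,fx=6.0,fy=6.0,interpolation=cv2.INTER_CUBIC)
im=np.zeros((600,800,3),np.uint8)
im[:300,:c1.shape[1]]=c1; im[300:300+c2.shape[0],:c2.shape[1]]=c2[:300]; im[300:300+c3.shape[0],405:405+c3.shape[1]]=c3
cv2.imwrite('pics/crop0.png',im)
P=pts(b)
def show(u,v):  print((u,v),P[v,u].round(4))
# outer tube tops, from top image px/1.5625
for (u,v) in [(300,200),(298,230),(295,250),(293,268),(290,300),(291,325),(448,250),(443,275),(438,300),(432,320),(430,335),(426,352),(300,155),(265,350),(400,360)]:
    show(int(u/1.5625),int(v/1.5625))
E
```

```text
(192, 128) [0.6685 0.1858 0.2165]
(190, 147) [0.6174 0.1952 0.1892]
(188, 160) [0.581  0.2032 0.1734]
(187, 171) [0.5513 0.2097 0.1492]
(185, 192) [0.4917 0.2225 0.1032]
(186, 208) [0.4431 0.2231 0.0764]
(286, 160) [ 0.574  -0.091   0.1964]
(283, 176) [ 0.5308 -0.0834  0.1649]
(280, 192) [ 0.4852 -0.0752  0.1386]
(276, 204) [ 0.4497 -0.0632  0.1218]
(275, 214) [ 0.4202 -0.0609  0.0965]
(272, 225) [ 0.3865 -0.0519  0.0743]
(192, 99) [0.7603 0.1881 0.2065]
(169, 224) [0.3948 0.2893 0.0141]
(256, 230) [ 0.3726 -0.0009  0.0124]
```

View pics/crop0.png

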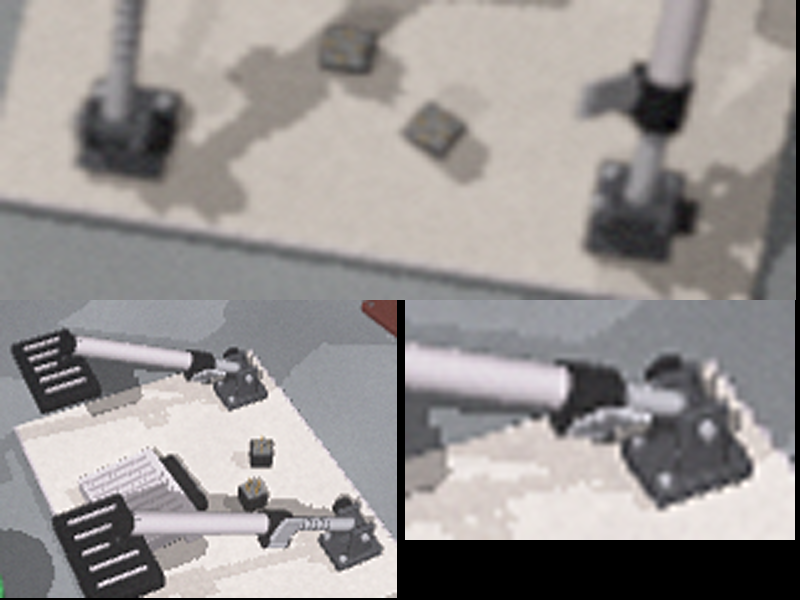

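Lever side is +y (left in the top view), and the slack arm is the right one (b), its lever leaning out. Next I'll fit the tube axes and collar positions.

```bash
cat > meas.py <<'E'
from h import *
from scipy.optimize import least_squares
SEED={'a':np.array([.5513,.2097,.135]),'b':np.array([.4497,-.0632,.107])}
def frame(psi):
    c,s=np.cos(psi),np.sin(psi);k,q=np.cos(np.pi/6),.5
    return np.array([[c*k,s*k,q],[-s,c,0],[-c*q,-s*q,k]])  # rows x,y,z
def prof(s,o,psi,tag):
    F=frame(psi);P=pts(s);L=(P-o)@F.T
    g=s['color'].astype(float).mean(2)
    m=(abs(L[...,1])<22)&(abs(L[...,0])<.08)&(np.hypot(L[...,1],L[...,2])<.019)&(s['depth']>0)
    return L,g,m
E
python3 - <<'E'
from meas import *
S={k:load(k) for k in('t0','s0')}
for arm,o in SEED.items():
    X=[];
    for k,s in S.items():
        P=pts(s);F=frame(-.13);L=(P-o)@F.T; c=s['color'].astype(float); 
        m=(L[...,0]>.035)&(L[...,0]<.15)&(np.hypot(L[...,1],L[...,2])<.03)&(c.min(2)>120)&(s['depth']>0)
        X.append((k,P[m]))
    for nm,A in X+[('both',np.vstack([x[1] for x in X]))]:
        def f(p):
            q=(A-o)@frame(p[0]).T
            return np.hypot(q[:,1]-p[1],q[:,2]-p[2])-.012
        r=least_squares(f,[-.13,0,0],loss='soft_l1',f_scale=.002)
        print(arm,nm,len(A),r.x.round(4),'med',np.median(abs(r.fun)).round(4))
    psi,dy,dz=r.x;F=frame(psi);o2=o+dy*F[1]+dz*F[2]
    for k,s in S.items():
        L=(pts(s)-o2)@F.T;g=s['color'].astype(float).mean(2)
        rr=np.hypot(L[...,1],L[...,2]);m=(rr<.02)&(abs(L[...,0])<.08)
        b=np.floor(L[...,0]/.004)
        print(k,[(int(i*4),int(np.median(g[m&(b==i)])),round(1000*np.median(rr[m&(b==i)])),int((m&(b==i)).sum())) for i in range(-14,14) if (m&(b==i)).any()])
    print('o2',o2.round(4))
E
```

```text
a t0 237 [-0.1903 -0.0013 -0.0019] med 0.0013
a s0 349 [-0.1961 -0.0027 -0.0003] med 0.0006
a both 586 [-0.1944 -0.0023 -0.0009] med 0.001
t0 [(-56, 119, 7, 6), (-52, 134, 7, 8), (-48, 128, 6, 5), (-44, 113, 6, 4), (-40, 107, 7, 7), (-36, 114, 8, 5), (-32, 109, 6, 7), (-28, 111, 8, 6), (-24, 133, 13, 3), (-20, 82, 14, 8), (-16, 36, 14, 15), (-12, 23, 14, 12), (-8, 23, 13, 11), (-4, 29, 13, 11), (0, 27, 14, 15), (4, 25, 12, 11), (8, 36, 15, 14), (12, 84, 14, 17), (16, 130, 11, 13), (20, 157, 13, 11), (24, 164, 12, 10), (28, 157, 10, 9), (32, 144, 11, 7), (36, 164, 11, 10), (40, 157, 11, 10), (44, 158, 11, 10), (48, 155, 13, 9), (52, 168, 11, 12)]
s0 [(-56, 132, 8, 6), (-52, 150, 8, 5), (-48, 186, 9, 4), (-44, 107, 8, 5), (-40, 145, 8, 3), (-36, 98, 10, 1), (-32, 87, 9, 1), (-24, 72, 15, 1), (-20, 92, 16, 3), (-16, 53, 16, 5), (-12, 60, 16, 2), (-8, 58, 16, 7), (-4, 56, 16, 8), (0, 57, 15, 8), (4, 57, 15, 14), (8, 58, 16, 16), (12, 67, 14, 32), (16, 209, 12, 12), (20, 204, 12, 8), (24, 204, 12, 12), (28, 210, 12, 10), (32, 201, 12, 13), (36, 202, 12, 11), (40, 206, 12, 10), (44, 204, 1
[... 550 characters left out ...]
2), (20, 155, 12, 9), (24, 159, 11, 9), (28, 166, 12, 12), (32, 158, 11, 8), (36, 167, 10, 8), (40, 168, 11, 10), (44, 165, 11, 12), (48, 160, 10, 6), (52, 166, 12, 8)]
s0 [(-56, 185, 8, 4), (-52, 181, 8, 5), (-48, 193, 8, 4), (-44, 195, 7, 1), (-40, 183, 8, 6), (-36, 167, 7, 5), (-32, 96, 7, 3), (-28, 67, 11, 1), (-24, 76, 16, 1), (-20, 50, 15, 7), (-16, 53, 14, 4), (-12, 51, 16, 9), (-8, 52, 14, 5), (-4, 51, 15, 9), (0, 51, 15, 8), (4, 50, 16, 10), (8, 48, 15, 10), (12, 75, 14, 20), (16, 184, 10, 5), (20, 215, 13, 10), (24, 188, 12, 7), (28, 209, 12, 10), (32, 209, 11, 8), (36, 215, 13, 4), (40, 194, 11, 8), (44, 201, 12, 8), (48, 211, 11, 7), (52, 199, 13, 8)]
o2 [ 0.449  -0.0674  0.1067]
```

```bash
cat > plan.py <<'E'
from meas import *
from scipy.spatial.transform import Rotation as Rn
PSI=-.197;F=frame(PSI)
A=np.array([.5513,.2073,.1342])-.003*F[0];B=np.array([.449,-.0674,.1067])-.0025*F[0]
RT=np.c_[F[0],-F[1],-F[2]]
def go(goal_c,R=RT,org=B,grasp=.164):
    "goal_c: grasp point in collar frame (m) about org; prints body shift (units) & turn to do after/before"
    s=env.get_state();p=np.array(s['tool_pos']);R0=np.array(s['tcp_rot']);
    tcp=org+F.T@np.array(goal_c)-R[:,2]*grasp
    rv=Rn.from_matrix(R0.T@R).as_rotvec()
    print('t',s['time'],'tcp',p.round(4),'goal',tcp.round(4))
    print('turn units total (tool)',(np.degrees(rv)/8).round(3))
    print('shift units total: in current tool',(R0.T@(tcp-p)/.04).round(3),' in goal tool',(R.T@(tcp-p)/.04).round(3))
    print('grasp in collar frame mm',(1000*F@(p+R0[:,2]*grasp-org)).round(1),'wf(collar)',(F@np.array(s['wrist_force'])).round(2),'w',s['gripper_width'],'gf',s['grip_force'])
E
python3 - <<'E'
from plan import *
print(A.round(4),B.round(4),'A-B in frame',((A-B)@F.T).round(4))
print(np.array(env.get_state()['tcp_rot']).round(3))
go([0,.013,.15])
# lever points of b
for k in('t0','s0'):
    s=load(k);L=(pts(s)-B)@F.T
    m=(abs(L[...,0])<.012)&(L[...,1]>.019)&(L[...,1]<.06)&(abs(L[...,2])<.03)
    print(k,m.sum(),(1000*L[m]).round(0)[::3].tolist())
E
```

```text
[0.5488 0.2078 0.1327] [ 0.4469 -0.067   0.1054] A-B in frame [0.0536 0.2894 0.0005]
[[ 0.948  0.317 -0.   ]
 [ 0.317 -0.948  0.002]
 [ 0.    -0.002 -1.   ]]
t 0.1 tcp [ 0.1982 -0.5925  0.4038] goal [ 0.2955 -0.0235  0.3774]
turn units total (tool) [-0.986  3.666  3.633]
shift units total: in current tool [  6.818 -12.718   0.683]  in goal tool [ -0.676 -14.426   0.371]
grasp in collar frame mm [ -55.  -563.8  186.9] wf(collar) [ 0.21 -0.14 -0.24] w 0.9991537791863857 gf 0.0
t0 54 [[9.0, 21.0, -12.0], [10.0, 21.0, -2.0], [12.0, 36.0, 16.0], [7.0, 27.0, 2.0], [7.0, 44.0, 18.0], [9.0, 35.0, 17.0], [2.0, 26.0, -2.0], [5.0, 44.0, 20.0], [4.0, 35.0, 14.0], [-2.0, 25.0, -2.0], [2.0, 40.0, 20.0], [-2.0, 31.0, 7.0], [-7.0, 21.0, -7.0], [-2.0, 37.0, 16.0], [-5.0, 27.0, 6.0], [-5.0, 42.0, 21.0], [-9.0, 33.0, 9.0], [-9.0, 41.0, 19.0]]
s0 41 [[9.0, 34.0, 13.0], [6.0, 42.0, 21.0], [-8.0, 39.0, 20.0], [11.0, 30.0, 6.0], [11.0, 42.0, 15.0], [-0.0, 42.0, 18.0], [-12.0, 42.0, 19.0], [10.0, 32.0, 3.0], [-1.0, 32.0, 5.0], [11.0, 19.0, -11.0], [5.0, 25.0, -6.0], [-2.0, 30.0, -1.0], [7.0, 22.0, -13.0], [-5.0, 21.0, -12.0]]
```

Locked and slack arms measure 289 mm apart and in the same plane, so the measurements hold up. The collar needs to go up about 54 mm. The lever tip is at about y +44, z +20 mm. I'll turn the tool and move over.

Emit:
{"name": "play_rows", "arguments": {"rows": [0,0,0,-0.164,0.611,0.606,0,0,0,0,-0.164,0.611,0.606,0,0,0,0,-0.164,0.611,0.606,0,0,0,0,-0.164,0.611,0.606,0,0,0,0,-0.164,0.611,0.606,0,0,0,0,-0.164,0.611,0.606,0,0.06,-0.8,0.05,0,0,0,0,0.06,-0.8,0.05,0,0,0,0,0.06,-0.8,0.05,0,0,0,0,0.06,-0.8,0.05,0,0,0,0,0.06,-0.8,0.05,0,0,0,0,0.06,-0.8,0.05,0,0,0,0], "force": 5}}

```text
time: 1.3
tool_pos: [0.2541, -0.4067, 0.4007]
tcp_rot: [[0.849, -0.196, 0.49], [-0.17, -0.981, -0.098], [0.5, 0.0, -0.866]]
wrist_force: [0.4, 0.5, -0.3]
gripper_width: 1.001
grip_force: 0.0
```

```bash
python3 -c "
from plan import *
go([.07,.0145,.13]);print(np.round(env.get_state()['qpos'],2))"
```

```text
t 1.3 tcp [ 0.2541 -0.4067  0.4007] goal [ 0.365  -0.0359  0.3951]
turn units total (tool) [ 0.004 -0.001 -0.001]
shift units total: in current tool [ 0.71  -9.634  0.57 ]  in goal tool [ 0.712 -9.633  0.575]
grasp in collar frame mm [  41.5 -370.9  153. ] wf(collar) [ 0.09  0.56 -0.4 ] w 1.001480606614645 gf 0.0
[-1.33 -0.25  2.04  0.52  1.17  0.27]
```

Emit:
{"name": "play_rows", "arguments": {"rows": [0.06,-0.8,0.05,0,0,0,0,0.06,-0.8,0.05,0,0,0,0,0.06,-0.8,0.05,0,0,0,0,0.06,-0.8,0.05,0,0,0,0,0.06,-0.8,0.05,0,0,0,0,0.06,-0.8,0.05,0,0,0,0,0.06,-0.8,0.05,0,0,0,0,0.06,-0.8,0.05,0,0,0,0,0.06,-0.8,0.05,0,0,0,0,0.06,-0.8,0.05,0,0,0,0,0.06,-0.8,0.05,0,0,0,0,0.06,-0.6,0.05,0,0,0,0]}}

```text
time: 2.5
tool_pos: [0.3638, -0.0448, 0.3943]
tcp_rot: [[0.849, -0.195, 0.491], [-0.168, -0.981, -0.098], [0.501, 0.001, -0.866]]
wrist_force: [0.1, 0.3, -0.2]
gripper_width: 0.996
grip_force: 0.0
```

```bash
python3 -c "
from plan import *
go([.0,.0145,.009]);print(np.round(env.get_state()['qpos'],2))"
```

```text
t 2.5 tcp [ 0.3638 -0.0448  0.3943] goal [ 0.3649 -0.0358  0.2553]
turn units total (tool) [ 0.003 -0.007  0.009]
shift units total: in current tool [-1.756 -0.23   2.999]  in goal tool [-1.754 -0.226  3.001]
grasp in collar frame mm [ 70.3   5.4 129. ] wf(collar) [-0.09  0.33 -0.14] w 0.9959476230880125 gf 0.0
[-0.38 -0.71  2.35  0.11  0.99  1.35]
```

Emit:
{"name": "play_rows", "arguments": {"rows": [0,-0.22,0,0,0,0,0,-0.29,0,0.5,0,0,0,0,-0.29,0,0.5,0,0,0,0,-0.29,0,0.5,0,0,0,0,-0.29,0,0.5,0,0,0,0,0,0,0,0,0,0,0]}}

```text
time: 3.1
tool_pos: [0.3638, -0.0374, 0.2981]
tcp_rot: [[0.853, -0.196, 0.484], [-0.17, -0.981, -0.097], [0.494, 0.0, -0.87]]
wrist_force: [-0.8, 0.7, -1.2]
gripper_width: 1.001
grip_force: 0.0
```

```bash
python3 -c "
from plan import *
go([.0,.0145,.009]);print(np.round(env.get_state()['qpos'],2))
s=snap('scene','s1')
c=s['color'][150:240,180:300,::-1];cv2.imwrite('pics/c1.png',cv2.resize(c,None,fx=6,fy=6,interpolation=cv2.INTER_CUBIC))"
```

```text
t 3.1 tcp [ 0.3638 -0.0374  0.2981] goal [ 0.3649 -0.0358  0.2553]
turn units total (tool) [ 0.     0.053 -0.   ]
shift units total: in current tool [-0.512 -0.044  0.942]  in goal tool [-0.519 -0.044  0.938]
grasp in collar frame mm [19.5 12.7 46.5] wf(collar) [-1.37  0.5  -0.63] w 1.0014320974798163 gf 0.0
[-0.35 -0.6   2.47  0.11  0.76  1.35]
```

View pics/c1.png

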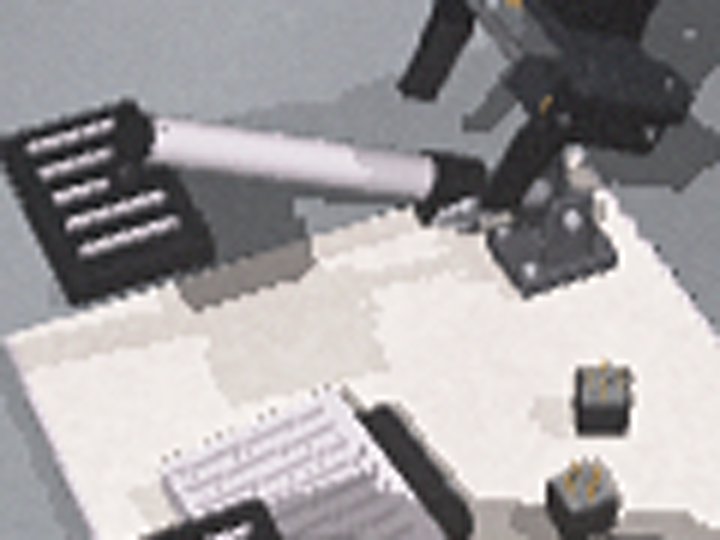

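The fingers straddle the tube just above the collar. Joint 3 is close to its limit, so I'll reduce the tilt by about 10° while lowering.

```bash
cat >> plan.py <<'E'
RT=RT@Rn.from_rotvec([0,-np.radians(10),0]).as_matrix()
go.__defaults__=(RT,B,.164)
E
python3 -c "
from plan import *
go([.0,.0145,.009])"
```

```text
t 3.15 tcp [ 0.3646 -0.0377  0.3003] goal [ 0.3903 -0.0409  0.2674]
turn units total (tool) [ 0.004 -1.222  0.   ]
shift units total: in current tool [ 0.151 -0.048  1.035]  in goal tool [ 0.324 -0.048  0.994]
grasp in collar frame mm [22.  12.5 47.9] wf(collar) [-0.3  -0.06  0.69] w 0.9997830602969803 gf 0.0
```

Emit:
{"name": "play_rows", "arguments": {"rows": [0.3,-0.05,0,0,-0.4,0,0,0,0,0.2,0,-0.4,0,0,0,0,0.2,0,-0.42,0,0,0,0,0.3,0,0,0,0,0,0,0,0,0,0,0]}}

```text
time: 3.65
tool_pos: [0.3873, -0.0405, 0.2827]
tcp_rot: [[0.92, -0.196, 0.339], [-0.184, -0.981, -0.069], [0.346, 0.001, -0.938]]
wrist_force: [0.4, -0.0, -0.4]
gripper_width: 1.0
grip_force: 0.0
```

```bash
python3 -c "
from plan import *
go([.0,.0145,.009]);print(np.round(env.get_state()['qpos'],2))"
```

```text
t 3.65 tcp [ 0.3873 -0.0405  0.2827] goal [ 0.3903 -0.0409  0.2674]
turn units total (tool) [ 0.009 -0.031  0.001]
shift units total: in current tool [-0.061 -0.005  0.386]  in goal tool [-0.06  -0.004  0.386]
grasp in collar frame mm [ 5.7 14.1 23.7] wf(collar) [ 0.12  0.03 -0.54] w 1.0004309111052572 gf 0.0
[-0.33 -0.4   2.36  0.06  0.83  1.41]
```

Emit:
{"name": "play_rows", "arguments": {"rows": [-0.06,0,0.19,0,0,0,0,0,0,0.19,0,0,0,0,0,0,0,0,0,0,0,0,0,0,0,0,0,0.45,0,0,0,0,0,0,0.45,0,0,0,0,0,0,0.45,0,0,0,0,0,0,0.45,0,0,0,0,0,0,0.45], "force": 4.5}}

```text
time: 4.45
tool_pos: [0.3898, -0.0413, 0.2674]
tcp_rot: [[0.92, -0.196, 0.34], [-0.183, -0.981, -0.07], [0.347, 0.003, -0.938]]
wrist_force: [-2.6, -9.3, -0.7]
gripper_width: 0.655
grip_force: 4.5
```

```bash
python3 -c "
from plan import *
go([.0,.0145,.009])"
```

```text
t 4.45 tcp [ 0.3898 -0.0413  0.2674] goal [ 0.3903 -0.0409  0.2674]
turn units total (tool) [ 0.018 -0.037  0.007]
shift units total: in current tool [ 0.009 -0.012  0.005]  in goal tool [ 0.009 -0.012  0.005]
grasp in collar frame mm [ 0.5 13.6  9.1] wf(collar) [-1.02 -9.62 -0.24] w 0.6554150171962368 gf 4.519528895616531
```

Width is 57 mm, and the −9.6 N sideways shows only the collar finger bears. I'll ease the hand towards −y to bring the lever finger on.

Emit:
{"name": "play_rows", "arguments": {"rows": [0,0.025,0,0,0,0,0.45,0,0,0,0,0,0,0.45,0,0,0,0,0,0,0.45]}}

```text
time: 4.75
tool_pos: [0.3897, -0.0421, 0.2674]
tcp_rot: [[0.92, -0.196, 0.34], [-0.183, -0.981, -0.069], [0.347, 0.002, -0.938]]
wrist_force: [-1.5, -1.2, 1.3]
gripper_width: 0.638
grip_force: 4.5
```

Emit:
{"name": "play_rows", "arguments": {"rows": [0,0.025,0,0,0,0,0.45,0,0,0,0,0,0,0.45,0,0,0,0,0,0,0.45]}}

```text
time: 5.05
tool_pos: [0.3895, -0.0425, 0.2673]
tcp_rot: [[0.92, -0.196, 0.34], [-0.184, -0.981, -0.068], [0.347, 0.0, -0.938]]
wrist_force: [1.8, 5.0, 2.4]
gripper_width: 0.634
grip_force: 4.4
```

Emit:
{"name": "play_rows", "arguments": {"rows": [0,-0.012,0,0,0,0,0.45,0,0,0,0,0,0,0.45,0.055,0,-0.01,0,0,0,0.45,0.055,0,-0.01,0,0,0,0.45,0.055,0,-0.01,0,0,0,0.45,0.055,0,-0.01,0,0,0,0.45,0.055,0,-0.01,0,0,0,0.45,0.055,0,-0.01,0,0,0,0.45]}}

```text
time: 5.85
tool_pos: [0.4, -0.0444, 0.273]
tcp_rot: [[0.921, -0.196, 0.336], [-0.184, -0.981, -0.068], [0.342, 0.001, -0.94]]
wrist_force: [-4.7, 3.7, 0.9]
gripper_width: 0.637
grip_force: 4.3
```

```bash
cat > edge.py <<'E'
from plan import *
def edges(name):
    s=load(name);g=s['color'].astype(float).mean(2);W=pts(s)
    for nm,o in(('a',A),('b',B)):
        L=(W-o)@F.T;m=(np.hypot(L[...,1],L[...,2])<.0185)&(s['depth']>0)&(L[...,2]>-.005)
        x=np.arange(-.03,.1,.002);v=[np.median(g[m&(abs(L[...,0]-i)<.003)]) if (m&(abs(L[...,0]-i)<.003)).any() else -1 for i in x]
        print(nm,[(int(round(i*1000)),int(j)) for i,j in zip(x,v)])
E
python3 -c "
from edge import *
go([.0085,.0145,.009]);snap('scene','s2');edges('s0');edges('s2')"
```

```text
t 5.85 tcp [ 0.4    -0.0444  0.273 ] goal [ 0.3975 -0.0423  0.2716]
turn units total (tool) [ 0.006 -0.003  0.003]
shift units total: in current tool [-0.077 -0.038  0.008]  in goal tool [-0.077 -0.038  0.008]
grasp in collar frame mm [11.7 12.8  8.8] wf(collar) [-4.12  2.68  3.43] w 0.6371211362125854 gf 4.336537591061642
a [(-30, 92), (-28, 92), (-26, 87), (-24, -1), (-22, -1), (-20, 72), (-18, 82), (-16, 82), (-14, 67), (-12, 53), (-10, 55), (-8, 58), (-6, 58), (-4, 58), (-2, 55), (0, 54), (2, 58), (4, 58), (6, 57), (8, 57), (10, 57), (12, 56), (14, 56), (16, 60), (18, 96), (20, 195), (22, 209), (24, 209), (26, 215), (28, 206), (30, 204), (32, 204), (34, 206), (36, 206), (38, 205), (40, 205), (42, 210), (44, 206), (46, 206), (48, 206), (50, 204), (52, 218), (54, 205), (56, 202), (58, 202), (60, 205), (62, 217), (64, 216), (66, 217), (68, 201), (70, 203), (72, 200), (74, 211), (76, 205), (78, 206), (80, 205), (82, 217), (84, 217), (86, 208), (88, 205), (90, 206), (92, 206), (94, 206), (96, 205), (98, 204)]
b [(-30, 153), (-28, 125), (-26, 88), (-24, 67), (-22, 67), (-20, 72), (-18,
[... 1318 characters left out ...]
 218)]
b [(-30, -1), (-28, -1), (-26, -1), (-24, -1), (-22, -1), (-20, -1), (-18, -1), (-16, -1), (-14, -1), (-12, -1), (-10, 50), (-8, 50), (-6, 50), (-4, 48), (-2, 49), (0, 47), (2, 52), (4, 50), (6, 48), (8, 46), (10, 47), (12, 47), (14, 48), (16, 49), (18, 49), (20, 48), (22, 47), (24, 47), (26, 48), (28, 69), (30, 103), (32, 193), (34, 201), (36, 202), (38, 195), (40, 194), (42, 194), (44, 191), (46, 194), (48, 188), (50, 187), (52, 185), (54, 198), (56, 191), (58, 195), (60, 182), (62, 189), (64, 181), (66, 193), (68, 193), (70, 192), (72, 192), (74, 189), (76, 189), (78, 189), (80, 189), (82, 195), (84, 195), (86, 204), (88, 211), (90, 212), (92, 219), (94, 220), (96, 224), (98, 223)]
```

The collar follows the hand with no slip (edge moved 12 mm). I'll lift the rest.

Emit:
{"name": "play_rows", "arguments": {"rows": [0.08,-0.01,-0.014,0,0,0,0.45,0.12,0,-0.021,0,0,0,0.45,0.12,0,-0.021,0,0,0,0.45,0.12,0,-0.021,0,0,0,0.45,0.12,0,-0.021,0,0,0,0.45,0.12,0,-0.021,0,0,0,0.45,0.12,0,-0.021,0,0,0,0.45,0.12,0,-0.021,0,0,0,0.45,0.08,0,-0.014,0,0,0,0.45,0,0,0,0,0,0,0.45,0,0,0,0,0,0,0.45]}}

```text
time: 7.0
tool_pos: [0.4357, -0.0513, 0.2948]
tcp_rot: [[0.919, -0.196, 0.341], [-0.183, -0.981, -0.069], [0.348, 0.001, -0.938]]
wrist_force: [0.8, -1.8, -6.1]
gripper_width: 0.639
grip_force: 4.6
```

```bash
cat >> edge.py <<'E'
def edge(name,lim=140):
    s=load(name);g=s['color'].astype(float).mean(2);W=pts(s)
    for nm,o in(('a',A),('b',B)):
        L=(W-o)@F.T;m=(np.hypot(L[...,1],L[...,2])<.0185)&(s['depth']>0)&(L[...,2]>-.005)
        x=np.arange(-.005,.1,.0005);v=np.array([np.median(g[m&(abs(L[...,0]-i)<.003)]) if (m&(abs(L[...,0]-i)<.003)).any() else 0 for i in x])
        print(name,nm,'upper collar edge mm',1000*x[np.argmax(v>lim)])
E
python3 -c "
from edge import *
go([.0536,.0145,.009]);snap('scene','s3');snap('top','t3')
for n in('s0','s3','t0','t3'):edge(n,140 if n[0]=='s' else 100)
go([.0536,.0145,.009])"
```

```text
t 7.0 tcp [ 0.4357 -0.0513  0.2948] goal [ 0.4358 -0.05    0.2942]
turn units total (tool) [ 0.01  -0.044  0.001]
shift units total: in current tool [-0.008 -0.032  0.015]  in goal tool [-0.008 -0.032  0.015]
grasp in collar frame mm [55.  13.   9.4] wf(collar) [-2.03 -1.57 -5.85] w 0.6390024071401443 gf 4.598159640372614
s0 a upper collar edge mm 19.49999999999998
s0 b upper collar edge mm 18.99999999999998
s3 a upper collar edge mm 19.49999999999998
s3 b upper collar edge mm 72.99999999999993
t0 a upper collar edge mm 18.49999999999998
t0 b upper collar edge mm 19.99999999999998
t3 a upper collar edge mm 19.99999999999998
t3 b upper collar edge mm 72.99999999999993
t 7.1 tcp [ 0.4355 -0.0512  0.2947] goal [ 0.4358 -0.05    0.2942]
turn units total (tool) [ 0.01  -0.041  0.001]
shift units total: in current tool [-0.003 -0.032  0.014]  in goal tool [-0.002 -0.032  0.014]
grasp in collar frame mm [54.7 13.   9.4] wf(collar) [-2.31 -1.25 -6.01] w 0.639211295474596 gf 4.593629960909311
```

Both views put the slack collar level with the locked one (53.5 mm travelled vs 53.6 mm needed), lever still open. Now I'll squeeze the lever shut while following towards −y.

Emit:
{"name": "play_rows", "arguments": {"rows": [0,0,0,0,0,0,0.45,0,0.02,0,0,0,0,1,0,0.02,0,0,0,0,1,0,0.02,0,0,0,0,1,0,0.02,0,0,0,0,1,0,0.02,0,0,0,0,1,0,0.02,0,0,0,0,1], "force": 12}}

```text
time: 7.8
tool_pos: [0.4343, -0.0567, 0.2948]
tcp_rot: [[0.92, -0.196, 0.339], [-0.183, -0.981, -0.071], [0.347, 0.004, -0.938]]
wrist_force: [-4.5, -6.1, 0.7]
gripper_width: 0.497
grip_force: 11.8
```

```bash
python3 -c "
from edge import *
go([.0536,.0145,.009]);snap('scene','s4')
edge('s4')"
```

```text
t 7.8 tcp [ 0.4343 -0.0567  0.2948] goal [ 0.4358 -0.05    0.2942]
turn units total (tool) [ 0.025 -0.036  0.006]
shift units total: in current tool [-0.001 -0.172  0.015]  in goal tool [-0.001 -0.172  0.016]
grasp in collar frame mm [54.6  7.1  9.5] wf(collar) [-2.44 -6.82  2.25] w 0.4966109579034292 gf 11.82369248374016
s4 a upper collar edge mm 19.49999999999998
s4 b upper collar edge mm 71.99999999999993
```

Emit:
{"name": "play_rows", "arguments": {"rows": [0,0.02,0,0,0,0,1,0,0.02,0,0,0,0,1,0,0.02,0,0,0,0,1,0,0.02,0,0,0,0,1,0,0.01,0,0,0,0,1,0,0,0,0,0,0,1,0,0,0,0,0,0,1], "force": 30}}

```text
time: 8.55
tool_pos: [0.4338, -0.0605, 0.2949]
tcp_rot: [[0.92, -0.196, 0.34], [-0.183, -0.981, -0.072], [0.347, 0.004, -0.938]]
wrist_force: [-2.7, -5.9, -0.3]
gripper_width: 0.406
grip_force: 30.0
```

```bash
python3 -c "
from edge import *
go([.0536,.003,.009]);snap('scene','s5');snap('top','t5')
edge('s5');edge('t5',100)
s=load('s5');c1=s['color'][155:245,180:300,::-1];s=load('t5');c2=s['color'][150:240,165:305,::-1]
f=lambda c:cv2.resize(c,(400,300),interpolation=cv2.INTER_CUBIC)
cv2.imwrite('pics/c5.png',np.hstack([f(c1),f(c2)]))"
```

```text
t 8.55 tcp [ 0.4338 -0.0605  0.2949] goal [ 0.4336 -0.0613  0.2942]
turn units total (tool) [ 0.028 -0.041  0.006]
shift units total: in current tool [-0.007  0.02   0.017]  in goal tool [-0.007  0.02   0.017]
grasp in collar frame mm [54.9  3.2  9.5] wf(collar) [-1.41 -6.28  0.47] w 0.4061550950441041 gf 30.00003136967848
s5 a upper collar edge mm 19.99999999999998
s5 b upper collar edge mm -2.500000000000002
t5 a upper collar edge mm 18.99999999999998
t5 b upper collar edge mm 74.99999999999993
```

View pics/c5.png

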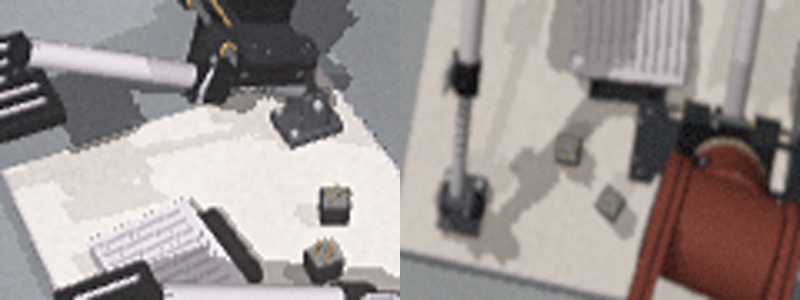

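Width is 35 mm and the hand is centred at y +3, so the lever is flat against the collar. Left crop: fingers around the collar at about (205,85). I'll check the length once more in the scene view, where the edge reading was spoiled by a bright finger pixel.

```bash
python3 -c "
from edge import *
for n in('s3','s4','s5'):
    s=load(n);g=s['color'].astype(float).mean(2);L=(pts(s)-B)@F.T
    m=(np.hypot(L[...,1],L[...,2])<.0185)&(L[...,2]>-.005)
    print(n,[(int(i),int(np.median(g[m&(abs(L[...,0]*1000-i)<2)]))) for i in range(60,84,2) if (m&(abs(L[...,0]*1000-i)<2)).any()])
    # lamp panel far edge along tube
    m=(abs(L[...,1])<.05)&(L[...,0]>.15)&(L[...,0]<.42)&(abs(L[...,2])<.04);print(np.percentile(L[...,0][m]*1000,[98,99]).round(1))
"
```

```text
s3 [(60, 47), (62, 46), (64, 47), (66, 48), (68, 48), (70, 52), (72, 82), (74, 208), (76, 196), (78, 193), (80, 196), (82, 192)]
[270.4 272.4]
s4 [(60, 48), (62, 48), (64, 44), (66, 44), (68, 47), (70, 59), (72, 121), (74, 194), (76, 196), (78, 196), (80, 191), (82, 186)]
[269.8 272. ]
s5 [(60, 60), (62, 46), (64, 47), (66, 46), (68, 46), (70, 51), (72, 64), (74, 190), (76, 194), (78, 192), (80, 187), (82, 187)]
[270.5 272.4]
```

The arm hasn't moved: the edge is at 73 mm against 19.5 + 53.6 mm. The lever is shut and the grip holds at 30 N, so I'm handing in.

```bash
python3 -c "
from cell import env
print(env.sign_off())"
```

```text
the job is handed in; nothing more can be done
None
```

I handed the job in with the slack arm (the right-hand one) level with the locked arm to within about 1 mm by camera, its lever squeezed shut (35 mm across), and the gripper still holding it at 30 N; sign-off gave no verdict.

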